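Set a straightedge against two stop rods on a case panel and weight it down

TASK

Two clamped stop rods on the black case panel mark the divider line with their rounded ends. Slide the aluminium straightedge across the panel until its graduated edge bears lightly on both rod ends at the same time: you should feel both take the push, but their thumb screws are only nipped up, so do not shove either rod back. Then stand the cast-iron weight on the flat bar beside the grip so the straightedge stays put, still touching both rods and ready for scribing, and leave the other things where they are.

Things in the scene. Friction and masses are not known exactly. Their poses are not given: they have to be found in the camera images.
- panel: Black film-faced plywood panel of a rack case, 340 (x) by 460 (y) by 9 mm thick, lying flat and immovable on the bench. Origin: centre of its underside, on the bench; z up; x points away from the robot, give or take its yaw.
- stop_left: Steel rod stop screwed to the panel's far strip, on its +y side: block 30 (x) by 24 (y) by 22 mm with a thumb screw on top (37 mm high in all), holding a rod of 8 mm diameter, axis 4.5 mm above the panel. Origin: under the block's centre, on the panel (9 mm above the bench). The rod's round end reaches towards -x, 41 to 77 mm from the origin, as last set: not measured.
- stop_right: The same kind of stop on the panel's -y side, its rod set by itself; stops 170 to 260 mm apart. Each rod is held by friction: it slips back when pushed with more than 5 N. A light bearing is 1 to 4 N on each rod end for half a second; part of the push on the straightedge (1 to 4 N) is lost to friction on the panel.
- straightedge: Aluminium straightedge, loose on the panel, 0.5 to 0.8 kg: bar 400 (y) by 60 (x) by 8 mm thick, with a black grip rail 160 (y) by 20 mm (x) centred on it, rising from 8 to 40 mm above its underside. Origin: centre of the underside; z up. Graduated edge at x = +30 mm, facing the stop rods. Pushed on the grip, after meeting one rod it swings onto the other.
- weight: Cast-iron hold-down weight, dark, 0.45 to 0.7 kg, standing on the bench: a plain cylinder 50 mm diameter and 36 mm high, a neck of 18 mm diameter, and a round knob of 26 mm diameter from 46 to 70 mm height. Origin: centre of its underside; z up.
- tin: Bystander: steel tin with a dark lid, 55 mm diameter, 64 mm high, no knob. Origin: centre of the underside.
- jar: Bystander: closed jar with paper label, 52 mm diameter, 60 mm high. Origin: centre of the underside.
- beaker: Bystander: grey plastic beaker, 54 mm diameter, 62 mm high. Origin: centre of the underside.
- scriber: Bystander: scriber with a thin black handle, 110 mm long (y), 9 mm thick, lying on the panel's far strip beside or between the stops. Origin: under its middle.
- corner: Bystander: steel case corner, 36 mm cube outline of three plates, on the panel's far strip beside or between the stops. Origin: centre of the underside.

How it is judged (in metres and radians):
On the way, in this order (a step that is already met when the one before it is completed fails the run):
1. the straightedge bears on both rod ends at the same time, with at least 1 N on each, for 0.4 s (contact force between straightedge and stop_left above 1 N and contact force between straightedge and stop_right above 1 N), for 0.4 s.
2. the weight stands upright on the flat bar of the straightedge (z of weight in the frame of straightedge between 0.006 and 0.011 m and angle between weight's own z axis and vertical below 0.06 rad and x of weight in the frame of straightedge between -0.02 and 0.02 m and y of weight in the frame of straightedge between -0.195 and 0.195 m and contact force between weight and straightedge above 2 N), for 0.2 s.
At the end, for the whole second after the job is handed in: The straightedge lies flat on the panel with its graduated edge within 1.8 mm of both rod ends (both within its length), neither rod shoved back more than 1.5 mm, the weight stands upright on its flat bar within 20 mm of the bar's centre line, and everything is at rest and let go (all of step 2 and x of stop_left_rod_c0 in the frame of straightedge between 0.032 and 0.0358 m and y of stop_left_rod_c0 in the frame of straightedge between -0.2 and 0.2 m and x of stop_right_rod_c0 in the frame of straightedge between 0.032 and 0.0358 m and y of stop_right_rod_c0 in the frame of straightedge between -0.2 and 0.2 m and z of straightedge in the frame of panel below 0.012 m and angle between straightedge's own z axis and vertical below 0.03 rad and linear speed of each of weight, straightedge below 0.01 m/s); the robot touches nothing.
It fails at once if a stop rod is shoved along by more than 1.5 mm (distance of any of stop_left_rod_c0, stop_right_rod_c0 from where it was at the start of the episode above 0.0015 m).
It fails at once if a bystander is moved more than 25 mm (distance of any of tin, jar, beaker, scriber, corner from where it was at the start of the episode above 0.025 m).
It fails at once if the weight is dropped onto the straightedge (more than 60 N) (contact force between weight and straightedge above 60 N).
It also fails if it takes over 72 s, if anything falls off the work surface, if the arm or the gripper's body presses on something with over 40 N, if the wrist force passes 120 N, or if a joint passes its speed limit or range.

ROBOT

A 6-joint arm with a two-finger parallel gripper is mounted at the origin on the work surface. World frame = base frame: x ahead of the robot, y to its left, z up, the work surface at z = 0. Lengths are in m, angles in degrees, forces in N, time in s.
With the tool pointing down it reaches from about 0.3 to 0.75 m from the base axis. Payload 8.5 kg.
Tool frame: the origin (TCP) lies on the centre line of the jaws, within the pads' length; the fingertips stand 19 mm ahead of it and the grasp point (between the pads) is the TCP; z points along the fingers, x is the direction in which the jaws open and shut, and the axes are right-handed (so a half turn about z gives the same grasp; the last joint's range is limited). The gripper opens to 85 mm and grips with 20 to 120 N. Pads are 22 mm wide; open, the fingers measure 114 mm over their backs; the gripper's body (76 mm by 85 mm) begins 54 mm behind the grasp point. The pads swing forward as they close: fully open they stand 13 mm farther back than shut.
Start: joints at [-81.95, 21.807, 74.336, -0, 83.858, -12.336], TCP at [0.192, -0.516, 0.25] pointing down, gripper open.
Joint ranges: [-178.18, 178.18], [-50.72, 133.34], [12.68, 142.11], [-81.47, 261.47], [9.98, 163.14], [-165.26, 165.26]. Speed limits (degrees/s): [136.94, 136.94, 180, 180, 180, 180].

INTERFACE

Orientations are given as a 3x3 rotation matrix whose columns are the frame's x, y, z axes.
In Python, from rig import env, cams, order gives the robot as it stands.
- The arm moves only by the tool step_arm, never from a script. Its argument "steps" is a list of rows, each an object with "xyz": the shift along the tool's x, y, z normalised to -1 to 1, where 1 is 0.04 m, a list of three; "turn": the turn, a rotation vector about the tool's x, y, z normalised to -1 to 1, where 1 is 0.08 rad, a list of three; "gripper": the gripper command: -1 is shut, 1 is fully open, values between are in proportion. A call has 1 to 20 rows; each row shifts and turns the commanded pose from where the row before left it, along the tool's axes as they then stand; what a row does not reach is not made up. A row lasts 1/12 s, in which the tool goes at most 41.7 mm and 7.16 degrees, less where a joint would pass 70% of its speed; a pose out of reach is approached as far as the arm can. A call with a number of a shift or a turn outside -1 to 1 is refused whole. A call with a gripper value outside its range is refused whole. The fingers move at their own pace and stop on an object; "squeeze" is the grip in N (left out, the last holds). Time passes only in rows, so rows that do not move let the fingers close. It gives the time, the measured TCP pose, the force and the opening at its end, in the units of the state.
- env.observe(): the state, without advancing time (a new reading comes with each control period).
- cams.get_image(name): name is "scene" or "top" or "wrist"; returns (picture, depth): 384x512x3 uint8, red, green, blue; 384x512 float32, m along the optical axis (not along the pixel's ray), 0 where there is no reading.
- cams.camera_info(name): a dict with "fx", "fy", "cx", "cy" (pixels), "k1" (the pictures are not rectified: a ray, as slopes to the right and down, at radius r is drawn at 1 + k1 r^2 times it, then the intrinsics apply), "extrinsics" (4x4, takes a point from camera to world coordinates). Camera axes: x right, y down, z forward; pixel columns grow to the right and rows downward; lengths in m; the calibration is good to about 2 mm. A picture is of the moment at which its call begins: read the wrist's pose just before it. camera_info takes no time and is no camera call; for the wrist camera it gives the pose at the moment of the call.
- order.close_job(): hands the job in, once; it reports no verdict.
The state is a dict: "time_s": time; "q": joint angles; "qvel": joint speeds; "joint_efforts": joint torques, N m; "position": TCP position; "tool_rot": TCP orientation; "ft_force": force on the tool from outside, world axes, zero at the start; "wrist_torque": the same for the moment, N m; "grip_width": finger opening in m.
Only numpy, scipy, OpenCV 4.12 (cv2) and the standard library are available. Lean on these libraries where they do the work, as an engineer would, in place of code of your own. Each camera call takes 0.05 s, during which the arm holds its last target. There are 200 camera calls.

## Working session

There is one attempt and no reset: what is moved stays moved. The work goes in short steps, Python scripts to look and compute and a tool call to move; the robot and the scene stay as the last step left them, time stands still between calls to the robot, and variables do not carry over. Pictures are saved under pics/ and viewed, about 8 in all and at most 12, crops included, and the job is handed in when it is done.

Besides the shell and the picture viewer there is one more tool, called after "Request:" by a JSON object that holds its "method" and its "body", one argument or row to a line. step_arm: Moves the arm, as the interface text tells. Scaled input: -1 to 1 covers 0.04 m each way for a shift and 0.08 rad each way for a turn. Its arguments: {"type":"object","properties":{"steps":{"type":"array"},"squeeze":{"type":"number"}},"required":["steps"]}

```bash
mkdir -p pics; ls
python3 - <<'E'
from rig import env,cams
import cv2,numpy as np
for n in ("top","scene"):
    im,d=cams.get_image(n); i=cams.camera_info(n)
    cv2.imwrite(f"pics/{n}0.png",im[...,::-1]); np.savez(f"pics/{n}0.npz",im=im,d=d,**{k:np.array(v) for k,v in i.items()})
    print(n,{k:np.round(v,3).tolist() for k,v in i.items() if not isinstance(v,str)})
print(env.observe())
E
```

```text
pics
top {'fx': 455.16, 'fy': 455.16, 'cx': 257.553, 'cy': 196.354, 'k1': -0.077, 'extrinsics': [[-0.006, -0.995, 0.098, 0.483], [-1.0, 0.003, -0.031, 0.018], [0.031, -0.098, -0.995, 1.139], [0.0, 0.0, 0.0, 1.0]]}
scene {'fx': 407.497, 'fy': 407.497, 'cx': 254.554, 'cy': 188.158, 'k1': -0.016, 'extrinsics': [[-0.673, 0.448, -0.588, 1.161], [0.739, 0.396, -0.545, 0.54], [-0.012, -0.801, -0.598, 0.648], [0.0, 0.0, 0.0, 1.0]]}
{'time_s': 0.1, 'q': array([-8.19492230e+01,  2.18385185e+01,  7.43798048e+01, -7.94057544e-04,
        8.38588348e+01, -1.23367842e+01]), 'qvel': array([-0.03945039, -0.13086976, -0.16467054, -0.04645892, -0.02661049,
       -0.00172639]), 'joint_efforts': array([ 3.18913560e-03, -4.49221623e+01, -2.31658226e+01, -1.62194860e-04,
        3.65800050e-03, -1.34399576e-05]), 'position': array([ 0.19155361, -0.51530652,  0.24976406]), 'tool_rot': array([[ 3.48369822e-01, -9.37357150e-01, -2.02244761e-04],
       [-9.37356244e-01, -3.48369772e-01,  1.33146203e-03],
       [-1.31851141e-03, -2.74265799e-04, -9.99999093e-01]]), 'ft_force': array([0.31218591, 0.45572186, 0.0738528 ]), 'wrist_torque': array([ 0.01508272,  0.00225634, -0.01102284]), 'grip_width': 0.08531291941512943}
```

Create h.py:
```python
import numpy as np,cv2
def px2w(i,u,v,z=None,d=None):
    "pixel -> world at plane height z or depth d"
    a=(u-i["cx"])/i["fx"];b=(v-i["cy"])/i["fy"];x,y=a,b
    for _ in range(10):
        s=1+i["k1"]*(x*x+y*y);x,y=a/s,b/s
    E=np.array(i["extrinsics"]);r=E[:3,:3]@np.array([x,y,1.]);o=E[:3,3]
    t=d if z is None else (z-o[2])/r[2]
    return o+t*r
def w2px(i,p):
    E=np.array(i["extrinsics"]);c=E[:3,:3].T@(np.array(p)-E[:3,3]);x,y=c[:2]/c[2];s=1+i["k1"]*(x*x+y*y)
    return np.array([x*s*i["fx"]+i["cx"],y*s*i["fy"]+i["cy"]])
```

```text
(no output)
```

View pics/top0.png

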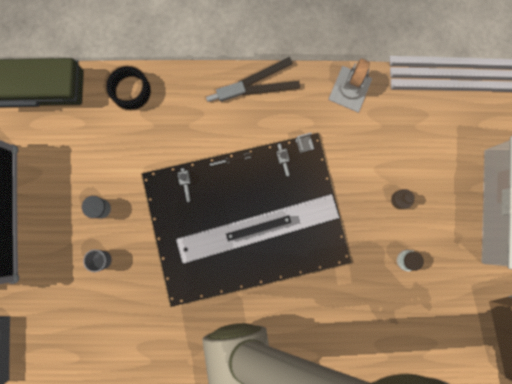

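View pics/scene0.png

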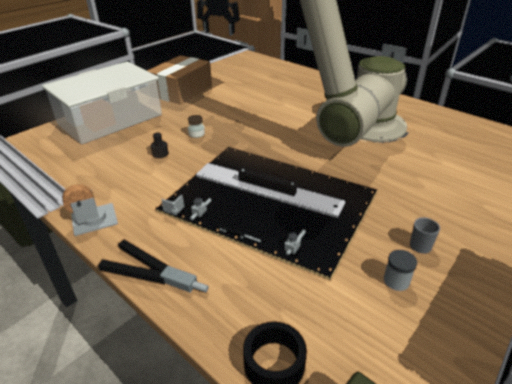

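The top picture shows the panel centred at about (247,218), the straightedge from (180,248) to (338,210) and the grip from (228,236) to (291,220). The left stop rod ends near (188,200) and the right one near (287,175). The weight (black, with knob) is at (402,199), the jar at (411,260), the tin at (96,207) and the beaker at (97,260). The scene picture confirms that the object with the knob is the weight. I'll enlarge next.

Run:
```python
import cv2
im=cv2.imread("pics/top0.png")
c=cv2.resize(im[130:280,160:355],None,fx=4,fy=4,interpolation=cv2.INTER_CUBIC)
c=cv2.convertScaleAbs(c,alpha=1.5,beta=20)
cv2.imwrite("pics/c1.png",c)
```

```text
(no output)
```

View pics/c1.png

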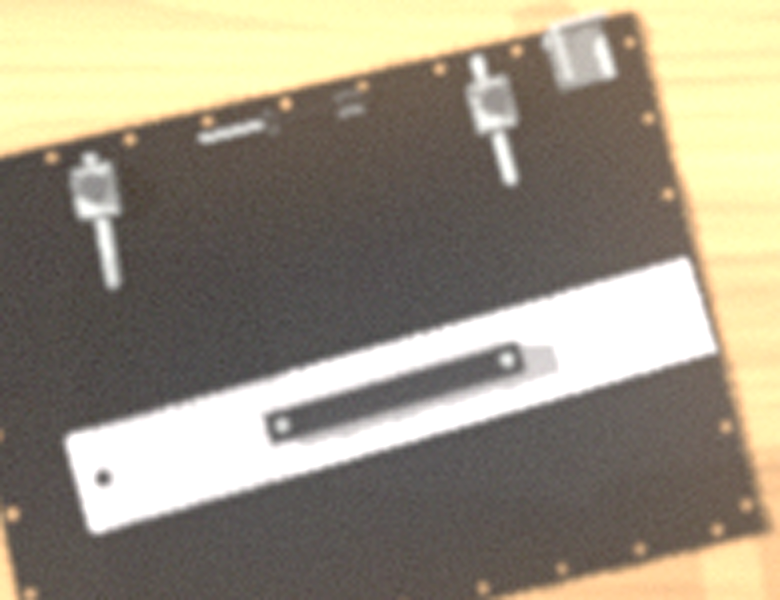

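The crop shows the left rod tip at (114,289) and the right one at (513,185). The bar corners are (67,436), (690,259), (716,351) and (92,534). The grip top corners are (263,413), (518,342), (524,372) and (275,444).

Run:
```python
import numpy as np
from h import *
f=np.load("pics/top0.npz");i={k:f[k] for k in("fx","fy","cx","cy","k1","extrinsics")}
def P(x,y,z): return px2w(i,160+(x+.5)/4-.5,130+(y+.5)/4-.5,z)
tl,tr=P(114,289,.0135),P(513,185,.0135)
B=np.array([P(*c,.017) for c in((67,436),(690,259),(716,351),(92,534))])
G=np.array([P(*c,.049) for c in((263,413),(518,342),(524,372),(275,444))])
print("tips",tl,tr,"sep",np.linalg.norm(tl-tr))
for n,Q in(("bar",B),("grip",G)):
    print(n,Q.round(4).tolist(),"c",Q.mean(0).round(4),[np.linalg.norm(Q[k]-Q[k-1]).round(4) for k in range(4)])
    for a,b in((0,1),(3,2)):
        v=Q[a]-Q[b];print("yaw",np.degrees(np.arctan2(-v[0],v[1])))
v=tl-tr;print("tips line yaw",np.degrees(np.arctan2(-v[0],v[1])))
d=f["d"]
for n,u,v in(("weight",402,198),("jar",411,260),("tin",96,206),("beak",97,260)):
    w=d[v-14:v+15,u-16:u+17]
    pts=np.array([px2w(i,u-16+b,v-14+a,d=w[a,b]) for a in range(29) for b in range(33) if w[a,b]>0])
    t=pts[pts[:,2]>.02];print(n,len(t),t[:,:2].min(0),t[:,:2].max(0),t.mean(0).round(4),t[:,2].max())
    t=pts[pts[:,2]>.05];print("   top",len(t),t.mean(0).round(4) if len(t) else 0, np.median(t,axis=0))
```

```text
tips [0.58080642 0.15486089 0.0135    ] [ 0.64527466 -0.09340065  0.0135    ] sep 0.25649550856923586
bar [[0.4902, 0.1825, 0.017], [0.598, -0.2033, 0.017], [0.5405, -0.2184, 0.017], [0.4306, 0.1668, 0.017]] c [ 0.5148 -0.0181  0.017 ] [np.float64(0.0617), np.float64(0.4006), np.float64(0.0595), np.float64(0.4006)]
yaw 15.610434610442596
yaw 15.928636829604264
grip [[0.5032, 0.0613, 0.049], [0.5449, -0.0917, 0.049], [0.5269, -0.0951, 0.049], [0.4848, 0.0541, 0.049]] c [ 0.5149 -0.0178  0.049 ] [np.float64(0.0198), np.float64(0.1585), np.float64(0.0184), np.float64(0.155)]
yaw 15.254614357229414
yaw 15.768468475001004
tips line yaw 14.556970956960683
weight 352 [ 0.56148493 -0.40577314] [ 0.60948133 -0.35583852] [ 0.5839 -0.3753  0.045 ] 0.07411961677184453
   top 114 [ 0.5849 -0.3785  0.0673] [ 0.5856241  -0.37767216  0.06910221]
jar 424 [ 0.40907838 -0.41398147] [ 0.45820268 -0.36535401] [ 0.4337 -0.3855  0.052 ] 0.06591262575118595
   top 307 [ 0.433  -0.3897  0.0596] [ 0.43249352 -0.38959395  0.05993297]
tin 505 [0.53875246 0.34912374] [0.59143555 0.40425495] [0.5647 0.3724 0.0599] 0.07070552009855002
   top 436 [0.5653 0.375  0.0639] [0.56504136 0.3749503  0.06377496]
beak 310 [0.41439236 0.34114484] [0.46600738 0.39711637] [0.4392 0.3716 0.0473] 0.06740814691072683
   top 151 [0.4399 0.3707 0.0594] [0.44000888 0.37461377 0.06062963]
```

Request:
{"method": "step_arm", "body": {
  "steps": [
    {"xyz": [0, 0, 0], "turn": [0, 0, -1], "gripper": -0.06},
    {"xyz": [0, 0, 0], "turn": [0, 0, -1], "gripper": -0.06},
    {"xyz": [0, 0, 0], "turn": [0, 0, -1], "gripper": -0.06},
    {"xyz": [0, 0, 0], "turn": [0, 0, -1], "gripper": -0.06},
    {"xyz": [0, 0, 0], "turn": [0, 0, -1], "gripper": -0.06},
    {"xyz": [0, 0, 0], "turn": [0, 0, -1], "gripper": -0.06},
    {"xyz": [0, 0, 0], "turn": [0, 0, -1], "gripper": -0.06},
    {"xyz": [0, 0, 0], "turn": [0, 0, -1], "gripper": -0.06},
    {"xyz": [0, 0, 0], "turn": [0, 0, -1], "gripper": -0.06},
    {"xyz": [0, 0, 0], "turn": [0, 0, -1], "gripper": -0.06},
    {"xyz": [0, 0, 0], "turn": [0, 0, -1], "gripper": -0.06},
    {"xyz": [0, 0, 0], "turn": [0, 0, -1], "gripper": -0.06},
    {"xyz": [0, 0, 0], "turn": [0, 0, -1], "gripper": -0.06},
    {"xyz": [0, 0, 0], "turn": [0, 0, -1], "gripper": -0.06},
    {"xyz": [0, 0, 0], "turn": [0, 0, -1], "gripper": -0.06},
    {"xyz": [0, 0, 0], "turn": [0, 0, -1], "gripper": -0.06},
    {"xyz": [0, 0, 0], "turn": [0, 0, -1], "gripper": -0.06},
    {"xyz": [0, 0, 0], "turn": [0, 0, -1], "gripper": -0.06},
    {"xyz": [0, 0, 0], "turn": [0, 0, -0.46], "gripper": -0.06}
  ]
}}

```text
time_s: 1.68
position: [0.1915, -0.5154, 0.2499]
tool_rot: [[0.965, 0.263, -0.0], [0.263, -0.965, 0.001], [0.0, -0.001, -1.0]]
ft_force: [-0.0, 0.8, -0.2]
grip_width: 0.0403
```

Request:
{"method": "step_arm", "body": {
  "steps": [
    {"xyz": [0.612, -0.572, 0.139], "turn": [0, 0, 0], "gripper": -0.06},
    {"xyz": [0.612, -0.572, 0.139], "turn": [0, 0, 0], "gripper": -0.06},
    {"xyz": [0.612, -0.572, 0.139], "turn": [0, 0, 0], "gripper": -0.06},
    {"xyz": [0.612, -0.572, 0.139], "turn": [0, 0, 0], "gripper": -0.06},
    {"xyz": [0.612, -0.572, 0.139], "turn": [0, 0, 0], "gripper": -0.06},
    {"xyz": [0.612, -0.572, 0.139], "turn": [0, 0, 0], "gripper": -0.06},
    {"xyz": [0.612, -0.572, 0.139], "turn": [0, 0, 0], "gripper": -0.06},
    {"xyz": [0.612, -0.572, 0.139], "turn": [0, 0, 0], "gripper": -0.06},
    {"xyz": [0.612, -0.572, 0.139], "turn": [0, 0, 0], "gripper": -0.06},
    {"xyz": [0.612, -0.572, 0.139], "turn": [0, 0, 0], "gripper": -0.06},
    {"xyz": [0.612, -0.572, 0.139], "turn": [0, 0, 0], "gripper": -0.06},
    {"xyz": [0.612, -0.572, 0.139], "turn": [0, 0, 0], "gripper": -0.06},
    {"xyz": [0.612, -0.572, 0.139], "turn": [0, 0, 0], "gripper": -0.06},
    {"xyz": [0.612, -0.572, 0.139], "turn": [0, 0, 0], "gripper": -0.06},
    {"xyz": [0.612, -0.572, 0.139], "turn": [0, 0, 0], "gripper": -0.06},
    {"xyz": [0.612, -0.572, 0.139], "turn": [0, 0, 0], "gripper": -0.06},
    {"xyz": [0.612, -0.572, 0.139], "turn": [0, 0, 0], "gripper": -0.06},
    {"xyz": [0.612, -0.572, 0.139], "turn": [0, 0, 0], "gripper": -0.06},
    {"xyz": [0, 0, 0], "turn": [0, 0, 0], "gripper": -0.06}
  ]
}}

```text
time_s: 3.27
position: [0.512, 0.0004, 0.149]
tool_rot: [[0.965, 0.263, -0.001], [0.263, -0.965, 0.001], [-0.0, -0.002, -1.0]]
ft_force: [-1.3, -0.2, -0.5]
grip_width: 0.0398
```

Run:
```python
from rig import env,cams
import cv2,numpy as np
n="wrist"
im,d=cams.get_image(n); i=cams.camera_info(n)
cv2.imwrite(f"pics/w1.png",im[...,::-1]); np.savez(f"pics/w1.npz",im=im,d=d,**{k:np.array(v) for k,v in i.items()})
s=env.observe()
for k in("time_s","position","tool_rot","ft_force","grip_width","q"):print(k,s[k])
```

```text
time_s 3.3167
position [ 0.51104899 -0.00150298  0.14933444]
tool_rot [[ 9.64912330e-01  2.62568490e-01 -1.40863859e-03]
 [ 2.62569426e-01 -9.64912961e-01  5.24110271e-04]
 [-1.22159879e-03 -8.75585889e-04 -9.99998871e-01]]
ft_force [-0.32768434 -0.75418369  0.09365212]
grip_width 0.04018639558632403
q [-1.34657561e+01  2.37819490e+01  8.95998518e+01  1.13335371e-02
  6.67036827e+01 -2.86928047e+01]
```

View pics/w1.png

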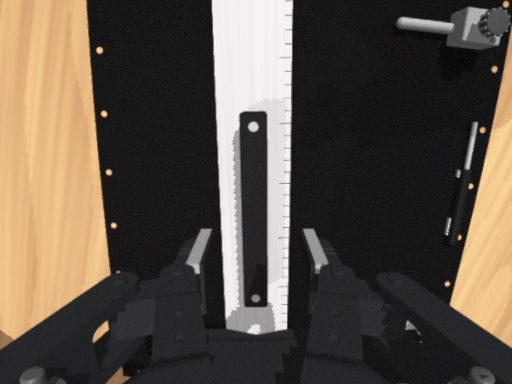

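The wrist view shows the rail between the open pads (pads at columns 203 and 315, rail at about 254). The graduated edge is at about column 290, the left rod tip is at (397,22), and the scriber is at about (462,185).

Run:
```python
import numpy as np
from h import *
f=np.load("pics/w1.npz");i={k:f[k] for k in("fx","fy","cx","cy","k1","extrinsics")}
im=f["im"].astype(float).mean(2)
th=np.arctan2(.26257,.96491);ex=np.array([np.cos(th),np.sin(th),0]);ey=np.array([-np.sin(th),np.cos(th),0])
T=np.array([.51105,-.0015,0])
def L(p): return np.round([(p-T)@ex*1e3,(p-T)@ey*1e3],1)
pts=[]
for v in list(range(15,85,4))+list(range(180,222,4)):
    r=im[v,270:320]; k=np.where(r>90)[0].max(); pts.append(px2w(i,270+k+.5,v,.017))
pts=np.array([L(p) for p in pts]);a,b=np.polyfit(pts[:,1],pts[:,0],1)
print("edge in tool frame: x=%.1f + %.4f*y"%(b,a),"resid",np.std(pts[:,0]-a*pts[:,1]-b))
print("tip L",L(px2w(i,397,22.5,.0135)))
print("top-cam tips",L(np.array([.5808,.15486,0])),L(np.array([.6453,-.0934,0])))
for c in((241,112),(266,112),(241,306),(267,306)):print("rail",L(px2w(i,*c,.049)))
```

```text
edge in tool frame: x=29.0 + -0.0112*y resid 0.25066497815205163
tip L [108.9 130.4]
top-cam tips [108.4 132.6] [ 105.4 -123.9]
rail [-10.2  63. ]
rail [ 7.3 63. ]
rail [-12.5 -95.2]
rail [  9.4 -95.2]
```

Request:
{"method": "step_arm", "body": {
  "steps": [
    {"xyz": [0, 0, 0.5], "turn": [0, 0, 0], "gripper": -0.06},
    {"xyz": [0, 0, 0.5], "turn": [0, 0, 0], "gripper": -0.06},
    {"xyz": [0, 0, 0.5], "turn": [0, 0, 0], "gripper": -0.06},
    {"xyz": [0, 0, 0.5], "turn": [0, 0, 0], "gripper": -0.06},
    {"xyz": [0, 0, 0.25], "turn": [0, 0, 0], "gripper": -0.06},
    {"xyz": [0, 0, 0.25], "turn": [0, 0, 0], "gripper": -0.06},
    {"xyz": [0, 0, 0.1], "turn": [0, 0, 0], "gripper": -0.06},
    {"xyz": [0, 0, 0.1], "turn": [0, 0, 0], "gripper": -0.06},
    {"xyz": [0, 0, 0], "turn": [0, 0, 0], "gripper": -0.06},
    {"xyz": [0, 0, 0], "turn": [0, 0, 0], "gripper": -0.06}
  ]
}}

```text
time_s: 4.15
position: [0.5107, -0.004, 0.0426]
tool_rot: [[0.966, 0.259, 0.0], [0.259, -0.966, -0.0], [0.0, 0.0, -1.0]]
ft_force: [0.6, -0.1, -0.1]
grip_width: 0.0403
```

Request:
{"method": "step_arm", "body": {
  "steps": [
    {"xyz": [0, 0, 0.09], "turn": [0, 0, 0], "gripper": -0.06},
    {"xyz": [0.1, 0, 0], "turn": [0, 0, 0], "gripper": -0.06},
    {"xyz": [0.05, 0, 0], "turn": [0, 0, 0], "gripper": -0.06},
    {"xyz": [0.05, 0, 0], "turn": [0, 0, 0], "gripper": -0.06},
    {"xyz": [0.05, 0, 0], "turn": [0, 0, 0], "gripper": -0.06},
    {"xyz": [0.05, 0, 0], "turn": [0, 0, 0], "gripper": -0.06},
    {"xyz": [0.05, 0, 0], "turn": [0, 0, 0], "gripper": -0.06},
    {"xyz": [0.05, 0, 0], "turn": [0, 0, 0], "gripper": -0.06},
    {"xyz": [0.05, 0, 0], "turn": [0, 0, 0], "gripper": -0.06},
    {"xyz": [0.05, 0, 0], "turn": [0, 0, 0], "gripper": -0.06}
  ]
}}

```text
time_s: 4.98
position: [0.53, 0.0016, 0.0387]
tool_rot: [[0.966, 0.259, -0.0], [0.259, -0.966, 0.0], [-0.0, -0.0, -1.0]]
ft_force: [-3.1, -1.0, 2.5]
grip_width: 0.0402
```

Request:
{"method": "step_arm", "body": {
  "steps": [
    {"xyz": [0.05, 0, 0], "turn": [0, 0, 0], "gripper": -0.06},
    {"xyz": [0.05, 0, 0], "turn": [0, 0, 0], "gripper": -0.06},
    {"xyz": [0.05, 0, 0], "turn": [0, 0, 0], "gripper": -0.06},
    {"xyz": [0.05, 0, 0], "turn": [0, 0, 0], "gripper": -0.06},
    {"xyz": [0.05, 0, 0], "turn": [0, 0, 0], "gripper": -0.06},
    {"xyz": [0.05, 0, 0], "turn": [0, 0, 0], "gripper": -0.06},
    {"xyz": [0.05, 0, 0], "turn": [0, 0, 0], "gripper": -0.06},
    {"xyz": [0.05, 0, 0], "turn": [0, 0, 0], "gripper": -0.06},
    {"xyz": [0.05, 0, 0], "turn": [0, 0, 0], "gripper": -0.06},
    {"xyz": [0.05, 0, 0], "turn": [0, 0, 0], "gripper": -0.06}
  ]
}}

```text
time_s: 5.82
position: [0.5494, 0.0067, 0.0386]
tool_rot: [[0.966, 0.259, -0.0], [0.259, -0.966, 0.0], [-0.0, -0.0, -1.0]]
ft_force: [-3.2, -0.5, 2.7]
grip_width: 0.0402
```

Request:
{"method": "step_arm", "body": {
  "steps": [
    {"xyz": [0.05, 0, 0], "turn": [0, 0, 0], "gripper": -0.06},
    {"xyz": [0.05, 0, 0], "turn": [0, 0, 0], "gripper": -0.06},
    {"xyz": [0.05, 0, 0], "turn": [0, 0, 0], "gripper": -0.06},
    {"xyz": [0.05, 0, 0], "turn": [0, 0, 0], "gripper": -0.06},
    {"xyz": [0.05, 0, 0], "turn": [0, 0, 0], "gripper": -0.06}
  ]
}}

```text
time_s: 6.23
position: [0.5591, 0.0093, 0.0386]
tool_rot: [[0.966, 0.259, -0.0], [0.259, -0.966, 0.0], [-0.0, -0.0, -1.0]]
ft_force: [-2.0, -0.1, 1.5]
grip_width: 0.0399
```

Request:
{"method": "step_arm", "body": {
  "steps": [
    {"xyz": [0.05, 0, 0], "turn": [0, 0, 0], "gripper": -0.06},
    {"xyz": [0.05, 0, 0], "turn": [0, 0, 0], "gripper": -0.06},
    {"xyz": [0.05, 0, 0], "turn": [0, 0, 0], "gripper": -0.06},
    {"xyz": [0.05, 0, 0], "turn": [0, 0, 0], "gripper": -0.06},
    {"xyz": [0.05, 0, 0], "turn": [0, 0, 0], "gripper": -0.06}
  ]
}}

```text
time_s: 6.65
position: [0.5688, 0.0119, 0.0386]
tool_rot: [[0.966, 0.259, 0.0], [0.259, -0.966, 0.0], [0.0, -0.0, -1.0]]
ft_force: [-3.7, -0.3, 1.8]
grip_width: 0.04
```

```bash
cat > look.py <<'E'
import sys
from rig import env,cams
from h import *
n=sys.argv[1]
F=[]
for k in range(int(sys.argv[2])):
    im,d=cams.get_image("wrist");F.append(env.observe()["ft_force"])
i=cams.camera_info("wrist");s=env.observe()
cv2.imwrite(f"pics/{n}.png",im[...,::-1]); np.savez(f"pics/{n}.npz",im=im,d=d,**{k:np.array(v) for k,v in i.items()})
R=np.array(s["tool_rot"])
print("F tool mean",(R.T@np.mean(F,0)).round(2),"std",np.std(F,0).round(2),s["time_s"],s["position"],s["grip_width"],np.degrees(np.arctan2(R[1,0],R[0,0])))
E
python3 look.py w2 4
```

```text
F tool mean [0.01 0.28 0.21] std [0.49 0.34 0.82] 6.85 [0.5689423  0.01191483 0.0385854 ] 0.04010639440584192 15.001679915966248
```

View pics/w2.png

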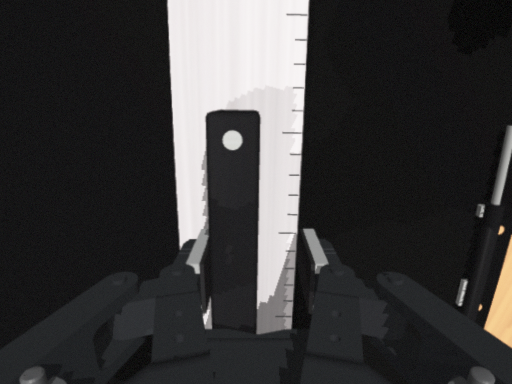

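The straightedge slides with about 3 N of friction. It's square with the jaws, and the left rod tip is out of the frame. I'll go on 16 mm, then creep.

Request:
{"method": "step_arm", "body": {
  "steps": [
    {"xyz": [0.05, 0, 0], "turn": [0, 0, 0], "gripper": -0.06},
    {"xyz": [0.05, 0, 0], "turn": [0, 0, 0], "gripper": -0.06},
    {"xyz": [0.05, 0, 0], "turn": [0, 0, 0], "gripper": -0.06},
    {"xyz": [0.05, 0, 0], "turn": [0, 0, 0], "gripper": -0.06},
    {"xyz": [0.05, 0, 0], "turn": [0, 0, 0], "gripper": -0.06},
    {"xyz": [0.05, 0, 0], "turn": [0, 0, 0], "gripper": -0.06},
    {"xyz": [0.05, 0, 0], "turn": [0, 0, 0], "gripper": -0.06},
    {"xyz": [0.05, 0, 0], "turn": [0, 0, 0], "gripper": -0.06}
  ]
}}

```text
time_s: 7.52
position: [0.5842, 0.0161, 0.0386]
tool_rot: [[0.966, 0.259, -0.0], [0.259, -0.966, 0.0], [-0.0, -0.0, -1.0]]
ft_force: [-2.7, -0.4, -0.1]
grip_width: 0.04
```

Request:
{"method": "step_arm", "body": {
  "steps": [
    {"xyz": [0.01, 0, 0], "turn": [0, 0, 0], "gripper": -0.06},
    {"xyz": [0.01, 0, 0], "turn": [0, 0, 0], "gripper": -0.06},
    {"xyz": [0.01, 0, 0], "turn": [0, 0, 0], "gripper": -0.06},
    {"xyz": [0.01, 0, 0], "turn": [0, 0, 0], "gripper": -0.06}
  ]
}}

```text
time_s: 7.85
position: [0.5855, 0.0164, 0.0386]
tool_rot: [[0.966, 0.259, -0.0], [0.259, -0.966, 0.0], [-0.0, -0.0, -1.0]]
ft_force: [-0.9, -0.4, -1.1]
grip_width: 0.04
```

Request:
{"method": "step_arm", "body": {
  "steps": [
    {"xyz": [0.01, 0, 0], "turn": [0, 0, 0], "gripper": -0.06},
    {"xyz": [0.01, 0, 0], "turn": [0, 0, 0], "gripper": -0.06},
    {"xyz": [0.01, 0, 0], "turn": [0, 0, 0], "gripper": -0.06},
    {"xyz": [0.01, 0, 0], "turn": [0, 0, 0], "gripper": -0.06}
  ]
}}

```text
time_s: 8.18
position: [0.5871, 0.0168, 0.0386]
tool_rot: [[0.966, 0.259, -0.0], [0.259, -0.966, 0.0], [-0.0, -0.0, -1.0]]
ft_force: [-2.5, -1.0, -1.0]
grip_width: 0.0398
```

```bash
python3 look.py w3 4
python3 - <<'E'
from rig import cams
from h import *
im,d=cams.get_image("top");i=cams.camera_info("top")
np.savez("pics/top1.npz",im=im,d=d,**{k:np.array(v) for k,v in i.items()})
c=cv2.resize(im[130:280,160:355,::-1],None,fx=4,fy=4,interpolation=cv2.INTER_CUBIC)
cv2.imwrite("pics/c2.png",cv2.convertScaleAbs(c,alpha=1.5,beta=20))
E
```

```text
F tool mean [-1.   -0.69  1.1 ] std [0.15 0.55 0.28] 8.3833 [0.5872129  0.01684469 0.03867136] 0.04016353082464987 15.000804503277102
```

View pics/c2.png

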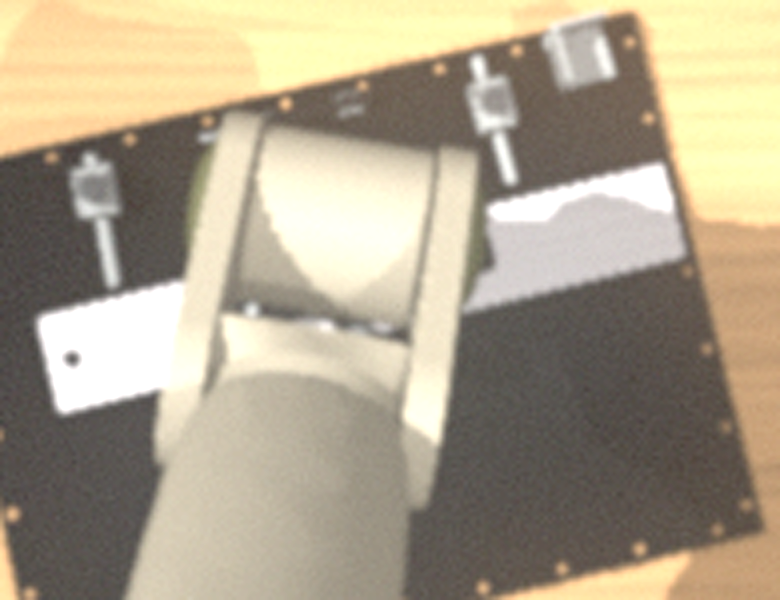

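The left rod tip is at (113,287) and the bar edge passes about 10 px (5 mm) below it. The right tip is at (513,185) with the edge about 16 px (9 mm) away, so there's no contact yet.

Request:
{"method": "step_arm", "body": {
  "steps": [
    {"xyz": [0.01, 0, 0], "turn": [0, 0, 0], "gripper": -0.06},
    {"xyz": [0.01, 0, 0], "turn": [0, 0, 0], "gripper": -0.06},
    {"xyz": [0.01, 0, 0], "turn": [0, 0, 0], "gripper": -0.06},
    {"xyz": [0.01, 0, 0], "turn": [0, 0, 0], "gripper": -0.06},
    {"xyz": [0.01, 0, 0], "turn": [0, 0, 0], "gripper": -0.06}
  ]
}}

```text
time_s: 8.85
position: [0.5891, 0.0173, 0.0387]
tool_rot: [[0.966, 0.259, -0.0], [0.259, -0.966, -0.0], [-0.0, 0.0, -1.0]]
ft_force: [-2.1, -0.7, 0.7]
grip_width: 0.0403
```

Request:
{"method": "step_arm", "body": {
  "steps": [
    {"xyz": [0.01, 0, 0], "turn": [0, 0, 0], "gripper": -0.06},
    {"xyz": [0.01, 0, 0], "turn": [0, 0, 0], "gripper": -0.06},
    {"xyz": [0.01, 0, 0], "turn": [0, 0, 0], "gripper": -0.06},
    {"xyz": [0.01, 0, 0], "turn": [0, 0, 0], "gripper": -0.06}
  ]
}}

```text
time_s: 9.18
position: [0.5906, 0.0178, 0.0387]
tool_rot: [[0.966, 0.259, -0.0], [0.259, -0.966, -0.0], [-0.0, 0.0, -1.0]]
ft_force: [-1.5, 0.2, 0.0]
grip_width: 0.0402
```

```bash
python3 look.py w4 4
python3 - <<'E'
from rig import cams
from h import *
im,d=cams.get_image("top");i=cams.camera_info("top")
c=cv2.resize(im[150:230,160:355,::-1],None,fx=4,fy=4,interpolation=cv2.INTER_CUBIC)
cv2.imwrite("pics/c3.png",cv2.convertScaleAbs(c,alpha=1.5,beta=20))
E
```

```text
F tool mean [-1.39 -0.42  0.21] std [0.6  0.09 0.33] 9.3833 [0.5906816  0.01775209 0.03868792] 0.04048123857813375 15.001310587195688
```

View pics/c3.png

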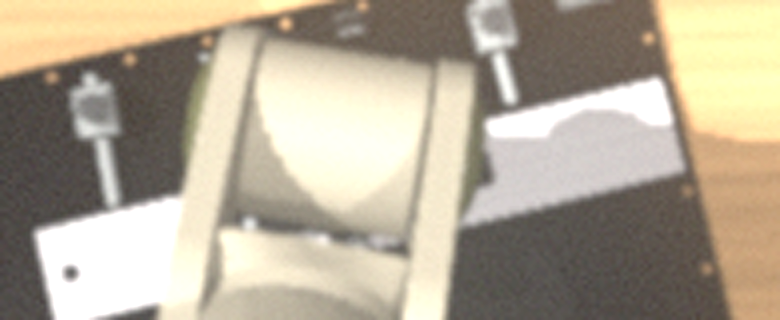

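The left gap is about 5 px (3 mm) and the right about 10 px (6 mm). I'll creep on, reading the force.

Request:
{"method": "step_arm", "body": {
  "steps": [
    {"xyz": [0.01, 0, 0], "turn": [0, 0, 0], "gripper": -0.06},
    {"xyz": [0.01, 0, 0], "turn": [0, 0, 0], "gripper": -0.06},
    {"xyz": [0.01, 0, 0], "turn": [0, 0, 0], "gripper": -0.06},
    {"xyz": [0.01, 0, 0], "turn": [0, 0, 0], "gripper": -0.06}
  ]
}}

```text
time_s: 9.77
position: [0.5921, 0.0182, 0.0386]
tool_rot: [[0.966, 0.259, -0.0], [0.259, -0.966, 0.0], [-0.0, -0.0, -1.0]]
ft_force: [-2.4, -1.0, 0.2]
grip_width: 0.0402
```

Request:
{"method": "step_arm", "body": {
  "steps": [
    {"xyz": [0.006, 0, 0], "turn": [0, 0, 0], "gripper": -0.06},
    {"xyz": [0.006, 0, 0], "turn": [0, 0, 0], "gripper": -0.06},
    {"xyz": [0.006, 0, 0], "turn": [0, 0, 0], "gripper": -0.06}
  ]
}}

```text
time_s: 10.02
position: [0.5929, 0.0183, 0.0387]
tool_rot: [[0.966, 0.259, -0.0], [0.259, -0.966, -0.0], [-0.0, 0.0, -1.0]]
ft_force: [-1.4, -0.7, 1.2]
grip_width: 0.0401
```

```bash
python3 look.py w5 4
```

```text
F tool mean [-1.61 -0.35 -0.15] std [0.39 0.12 0.49] 10.2167 [0.59287737 0.01836213 0.03866808] 0.040145788952134775 15.000697534880649
```

Request:
{"method": "step_arm", "body": {
  "steps": [
    {"xyz": [0.006, 0, 0], "turn": [0, 0, 0], "gripper": -0.06},
    {"xyz": [0.006, 0, 0], "turn": [0, 0, 0], "gripper": -0.06},
    {"xyz": [0.006, 0, 0], "turn": [0, 0, 0], "gripper": -0.06}
  ]
}}

```text
time_s: 10.47
position: [0.5935, 0.0185, 0.0386]
tool_rot: [[0.966, 0.259, -0.0], [0.259, -0.966, -0.0], [-0.0, 0.0, -1.0]]
ft_force: [-2.8, -0.9, 0.0]
grip_width: 0.0403
```

Request:
{"method": "step_arm", "body": {
  "steps": [
    {"xyz": [0.006, 0, 0], "turn": [0, 0, 0], "gripper": -0.06},
    {"xyz": [0.006, 0, 0], "turn": [0, 0, 0], "gripper": -0.06},
    {"xyz": [0.006, 0, 0], "turn": [0, 0, 0], "gripper": -0.06}
  ]
}}

```text
time_s: 10.72
position: [0.5941, 0.0187, 0.0386]
tool_rot: [[0.966, 0.259, -0.0], [0.259, -0.966, -0.0], [-0.0, -0.0, -1.0]]
ft_force: [-2.9, -1.3, 1.1]
grip_width: 0.0396
```

```bash
python3 look.py w6 3
```

```text
F tool mean [-2.82  0.68 -1.25] std [0.37 0.13 0.12] 10.8667 [0.59419489 0.0186702  0.03864391] 0.04014034970653023 14.99964223481554
```

Request:
{"method": "step_arm", "body": {
  "steps": [
    {"xyz": [0.005, 0, 0], "turn": [0, 0, 0], "gripper": -0.06},
    {"xyz": [0.005, 0, 0], "turn": [0, 0, 0], "gripper": -0.06},
    {"xyz": [0.005, 0, 0], "turn": [0, 0, 0], "gripper": -0.06}
  ]
}}

```text
time_s: 11.12
position: [0.5948, 0.0188, 0.0387]
tool_rot: [[0.966, 0.259, -0.0], [0.259, -0.966, -0.0], [-0.0, 0.0, -1.0]]
ft_force: [-3.1, -1.4, 0.2]
grip_width: 0.0399
```

```bash
python3 look.py w7 3;  python3 - <<'E'
from rig import cams
from h import *
im,d=cams.get_image("top")
c=cv2.resize(im[150:230,160:355,::-1],None,fx=4,fy=4,interpolation=cv2.INTER_CUBIC)
cv2.imwrite("pics/c4.png",cv2.convertScaleAbs(c,alpha=1.5,beta=20))
E
```

```text
F tool mean [-3.16  0.6  -1.16] std [0.29 0.19 0.33] 11.2667 [0.59486183 0.01886968 0.03863679] 0.04043910750656239 15.001532440207406
```

View pics/c4.png

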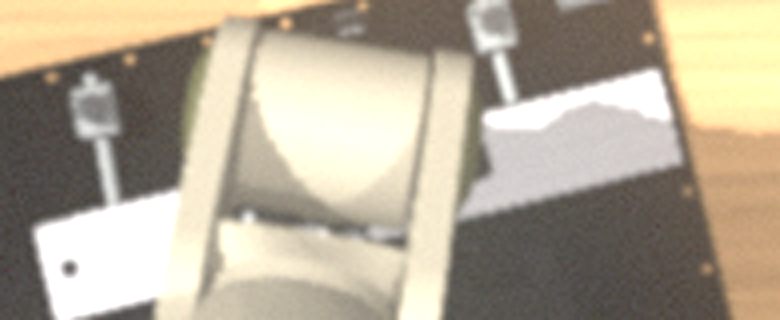

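The left rod is now touching (edge and tip both at about (113,206)). The right gap is about 3 px (2 mm).

Request:
{"method": "step_arm", "body": {
  "steps": [
    {"xyz": [0.004, 0, 0], "turn": [0, 0, 0], "gripper": -0.06},
    {"xyz": [0.004, 0, 0], "turn": [0, 0, 0], "gripper": -0.06},
    {"xyz": [0.004, 0, 0], "turn": [0, 0, 0], "gripper": -0.06},
    {"xyz": [0, 0, 0], "turn": [0, 0, 0], "gripper": -0.06}
  ]
}}

```text
time_s: 11.65
position: [0.5953, 0.019, 0.0387]
tool_rot: [[0.966, 0.259, 0.0], [0.259, -0.966, -0.0], [0.0, 0.0, -1.0]]
ft_force: [-1.3, -1.7, 0.7]
grip_width: 0.0404
```

```bash
python3 look.py w8 4
```

```text
F tool mean [-2.7   0.71 -1.2 ] std [0.34 0.61 0.71] 11.85 [0.59529848 0.01899626 0.03866378] 0.0398135150356486 15.001109197502393
```

Request:
{"method": "step_arm", "body": {
  "steps": [
    {"xyz": [0.004, 0, 0], "turn": [0, 0, 0], "gripper": -0.06},
    {"xyz": [0.004, 0, 0], "turn": [0, 0, 0], "gripper": -0.06},
    {"xyz": [0, 0, 0], "turn": [0, 0, 0], "gripper": -0.06}
  ]
}}

```text
time_s: 12.1
position: [0.5956, 0.0191, 0.0386]
tool_rot: [[0.966, 0.259, -0.0], [0.259, -0.966, 0.0], [-0.0, -0.0, -1.0]]
ft_force: [-2.5, -0.7, 1.9]
grip_width: 0.0403
```

```bash
python3 look.py w9 4
```

```text
F tool mean [-2.87  0.64 -1.41] std [0.18 0.38 0.43] 12.3 [0.59558387 0.01910091 0.0386574 ] 0.0404621089568942 15.001505871530288
```

Request:
{"method": "step_arm", "body": {
  "steps": [
    {"xyz": [0.004, 0, 0], "turn": [0, 0, 0], "gripper": -0.06},
    {"xyz": [0.004, 0, 0], "turn": [0, 0, 0], "gripper": -0.06},
    {"xyz": [0, 0, 0], "turn": [0, 0, 0], "gripper": -0.06}
  ]
}}

```text
time_s: 12.55
position: [0.5957, 0.0191, 0.0387]
tool_rot: [[0.966, 0.259, -0.001], [0.259, -0.966, -0.0], [-0.001, -0.0, -1.0]]
ft_force: [-4.6, -1.1, 2.7]
grip_width: 0.0401
```

```bash
python3 look.py w10 4
```

```text
F tool mean [-5.22  0.78 -2.91] std [0.7  0.67 0.54] 12.75 [0.59570109 0.01912422 0.03862587] 0.04005037838084242 14.99833266161805
```

Request:
{"method": "step_arm", "body": {
  "steps": [
    {"xyz": [0.003, 0, 0], "turn": [0, 0, 0], "gripper": -0.06},
    {"xyz": [0, 0, 0], "turn": [0, 0, 0], "gripper": -0.06},
    {"xyz": [0, 0, 0], "turn": [0, 0, 0], "gripper": -0.06}
  ]
}}

```text
time_s: 13.0
position: [0.5958, 0.0192, 0.0386]
tool_rot: [[0.966, 0.259, -0.001], [0.259, -0.966, -0.0], [-0.001, -0.0, -1.0]]
ft_force: [-3.7, -2.8, 2.6]
grip_width: 0.0403
```

```bash
python3 look.py w11 6
```

```text
F tool mean [-5.54  1.06 -2.88] std [0.51 0.46 0.41] 13.3 [0.59575237 0.01913988 0.03864392] 0.0401990612133106 14.999978009852233
```

Request:
{"method": "step_arm", "body": {
  "steps": [
    {"xyz": [0.004, 0, 0], "turn": [0, 0, 0], "gripper": -0.06},
    {"xyz": [0, 0, 0], "turn": [0, 0, 0], "gripper": -0.06},
    {"xyz": [0, 0, 0], "turn": [0, 0, 0], "gripper": -0.06}
  ]
}}

```text
time_s: 13.55
position: [0.5958, 0.0192, 0.0386]
tool_rot: [[0.966, 0.259, -0.001], [0.259, -0.966, -0.0], [-0.001, -0.0, -1.0]]
ft_force: [-5.7, -1.4, 2.5]
grip_width: 0.0401
```

```bash
python3 look.py w12 6
```

```text
F tool mean [-6.25  1.01 -3.14] std [0.61 0.48 0.38] 13.85 [0.59579111 0.01917648 0.03864116] 0.03999092411992757 15.002604116828715
```

Request:
{"method": "step_arm", "body": {
  "steps": [
    {"xyz": [0.004, 0, 0], "turn": [0, 0, 0], "gripper": -0.06},
    {"xyz": [0.002, 0, 0], "turn": [0, 0, 0], "gripper": -0.06},
    {"xyz": [0, 0, 0], "turn": [0, 0, 0], "gripper": -0.06},
    {"xyz": [0, 0, 0], "turn": [0, 0, 0], "gripper": -0.06},
    {"xyz": [0, 0, 0], "turn": [0, 0, 0], "gripper": -0.06},
    {"xyz": [0, 0, 0], "turn": [0, 0, 0], "gripper": -0.06},
    {"xyz": [0, 0, 0], "turn": [0, 0, 0], "gripper": -0.06}
  ]
}}

```text
time_s: 14.43
position: [0.5958, 0.0191, 0.0386]
tool_rot: [[0.966, 0.259, -0.002], [0.259, -0.966, -0.0], [-0.002, -0.0, -1.0]]
ft_force: [-6.5, -2.2, 3.5]
grip_width: 0.0401
```

```bash
python3 look.py w13 8
python3 - <<'E'
from rig import cams
from h import *
im,d=cams.get_image("top")
c=cv2.resize(im[150:230,160:355,::-1],None,fx=4,fy=4,interpolation=cv2.INTER_CUBIC)
cv2.imwrite("pics/c5.png",cv2.convertScaleAbs(c,alpha=1.5,beta=20))
E
```

```text
F tool mean [-6.97  1.02 -3.74] std [0.42 0.53 0.43] 14.8333 [0.59584681 0.01917509 0.03863465] 0.04010873088624458 15.003716328891128
```

View pics/c5.png

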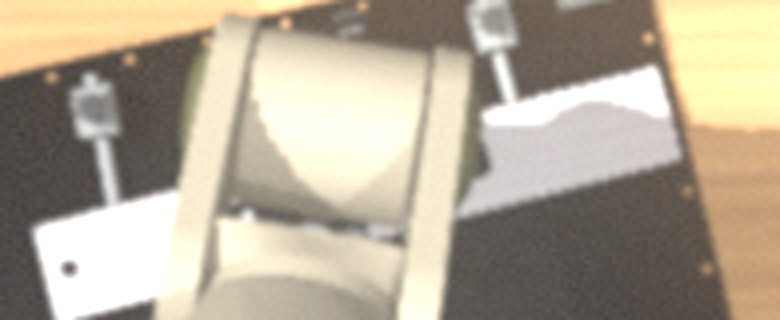

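Both tips now meet the edge: (113,206) on the left and (513,103) on the right. I'll raise the push a little for margin. At about 8.3 N in total, neither rod can reach 5 N.

Request:
{"method": "step_arm", "body": {
  "steps": [
    {"xyz": [0.005, 0, 0], "turn": [0, 0, 0], "gripper": -0.06},
    {"xyz": [0.005, 0, 0], "turn": [0, 0, 0], "gripper": -0.06},
    {"xyz": [0, 0, 0], "turn": [0, 0, 0], "gripper": -0.06},
    {"xyz": [0, 0, 0], "turn": [0, 0, 0], "gripper": -0.06},
    {"xyz": [0, 0, 0], "turn": [0, 0, 0], "gripper": -0.06},
    {"xyz": [0, 0, 0], "turn": [0, 0, 0], "gripper": -0.06},
    {"xyz": [0, 0, 0], "turn": [0, 0, 0], "gripper": -0.06},
    {"xyz": [0, 0, 0], "turn": [0, 0, 0], "gripper": -0.06}
  ]
}}

```text
time_s: 15.55
position: [0.5959, 0.0192, 0.0386]
tool_rot: [[0.966, 0.259, -0.002], [0.259, -0.966, -0.0], [-0.002, -0.0, -1.0]]
ft_force: [-8.2, -3.7, 4.5]
grip_width: 0.0401
```

```bash
python3 look.py w14 8
```

```text
F tool mean [-8.59  1.17 -4.41] std [0.42 0.44 0.26] 15.95 [0.59589454 0.01919924 0.03860633] 0.04019982663663988 15.004802266939246
```

Steady at 8.6 N for 0.8 s with the tool moving less than 0.1 mm, so no rod slipped. I'll back off, lift and go over the weight.

Request:
{"method": "step_arm", "body": {
  "steps": [
    {"xyz": [-0.02, 0, 0], "turn": [0, 0, 0], "gripper": -0.06},
    {"xyz": [-0.05, 0, 0], "turn": [0, 0, 0], "gripper": -0.06},
    {"xyz": [-0.09, 0, 0], "turn": [0, 0, 0], "gripper": -0.06},
    {"xyz": [-0.09, 0, 0], "turn": [0, 0, 0], "gripper": -0.06},
    {"xyz": [0, 0, 0], "turn": [0, 0, 0], "gripper": -0.06},
    {"xyz": [0, 0, -0.3], "turn": [0, 0, 0], "gripper": -0.06},
    {"xyz": [0, 0, -0.7], "turn": [0, 0, 0], "gripper": -0.06},
    {"xyz": [0, 0, -0.9], "turn": [0, 0, 0], "gripper": -0.06},
    {"xyz": [0, 0, -0.9], "turn": [0, 0, 0], "gripper": -0.06},
    {"xyz": [0, 0, -0.5], "turn": [0, 0, 0], "gripper": -0.06}
  ]
}}

```text
time_s: 16.78
position: [0.5881, 0.0168, 0.1748]
tool_rot: [[0.966, 0.259, 0.006], [0.259, -0.966, -0.001], [0.005, 0.002, -1.0]]
ft_force: [0.7, 0.0, 0.4]
grip_width: 0.0401
```

Request:
{"method": "step_arm", "body": {
  "steps": [
    {"xyz": [-0.217, 0.794, 0], "turn": [0, 0, 0], "gripper": 0.41},
    {"xyz": [-0.217, 0.794, 0], "turn": [0, 0, 0], "gripper": 0.41},
    {"xyz": [-0.217, 0.794, 0], "turn": [0, 0, 0], "gripper": 0.41},
    {"xyz": [-0.217, 0.794, 0], "turn": [0, 0, 0], "gripper": 0.41},
    {"xyz": [-0.217, 0.794, 0], "turn": [0, 0, 0], "gripper": 0.41},
    {"xyz": [-0.217, 0.794, 0], "turn": [0, 0, 0], "gripper": 0.41},
    {"xyz": [-0.217, 0.794, 0], "turn": [0, 0, 0], "gripper": 0.41},
    {"xyz": [-0.217, 0.794, 0], "turn": [0, 0, 0], "gripper": 0.41},
    {"xyz": [-0.217, 0.794, 0], "turn": [0, 0, 0], "gripper": 0.41},
    {"xyz": [-0.217, 0.794, 0], "turn": [0, 0, 0], "gripper": 0.41},
    {"xyz": [-0.217, 0.794, 0], "turn": [0, 0, 0], "gripper": 0.41},
    {"xyz": [-0.217, 0.794, 0], "turn": [0, 0, 0], "gripper": 0.41},
    {"xyz": [0, 0, 0], "turn": [0, 0, 0], "gripper": 0.41},
    {"xyz": [0, 0, 0], "turn": [0, 0, 0], "gripper": 0.41}
  ]
}}

```text
time_s: 17.95
position: [0.5847, -0.3798, 0.1699]
tool_rot: [[0.967, 0.257, -0.0], [0.257, -0.967, 0.0], [0.0, -0.0, -1.0]]
ft_force: [-0.2, 0.8, 0.1]
grip_width: 0.0606
```

```bash
python3 look.py w15 1
python3 - <<'E'
from rig import cams
from h import *
im,d=cams.get_image("top");i=cams.camera_info("top")
np.savez("pics/top2.npz",im=im,d=d,**{k:np.array(v) for k,v in i.items()})
c=cv2.resize(im[130:255,160:355,::-1],None,fx=4,fy=4,interpolation=cv2.INTER_CUBIC)
c=cv2.convertScaleAbs(c,alpha=1.5,beta=20)
w=cv2.imread("pics/w15.png")
c=cv2.resize(c,(512,328))
cv2.imwrite("pics/j1.png",cv2.resize(np.vstack([w[:260],c]),(512,588)))
E
```

```text
F tool mean [ 0.6  -0.26  0.22] std [0. 0. 0.] 18.0 [ 0.58501146 -0.37842969  0.17021986] 0.05996688982076501 14.955683716159317
```

View pics/j1.png

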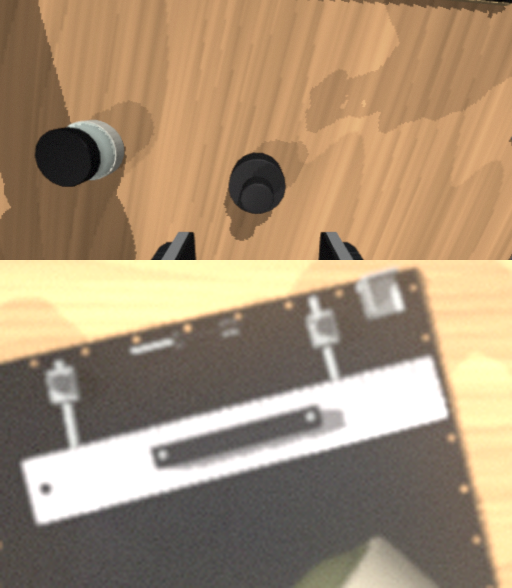

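The wrist view shows the weight's knob at (257,196), midway between the pads. The top view shows the bar touching both rod tips, at (74,447) and (335,381). I'll compute the weight's position and the bar pose.

Run:
```python
from h import *
f=np.load("pics/w15.npz");i={k:f[k] for k in("fx","fy","cx","cy","k1","extrinsics")};d=f["d"]
P=np.array([px2w(i,u,v,d=d[v,u]) for v in range(145,220) for u in range(220,295) if d[v,u]>0])
t=P[P[:,2]>.06];print("knob",len(t),t.mean(0).round(4),t.min(0),t.max(0))
t=P[(P[:,2]>.03)&(P[:,2]<.04)];print("shoulder",len(t),(t.min(0)+t.max(0))/2,t.max(0)-t.min(0))
print("knob px ray z=.07",px2w(i,257,196.5,.069))
f=np.load("pics/top2.npz");i={k:f[k] for k in("fx","fy","cx","cy","k1","extrinsics")};s=780/512
B=np.array([px2w(i,160+(x*s+.5)/4-.5,130+(y*s+.5)/4-.5,.017) for x,y in((22,200),(432,96),(447,157),(38,264))])
c=B.mean(0);v=B[0]-B[1]+B[3]-B[2];th=np.arctan2(-v[0],v[1]);print("bar c",c,np.degrees(th))
ey=np.array([-np.sin(th),np.cos(th),0])
print("target",c-.125*ey)
```

```text
knob 903 [ 0.5852 -0.3773  0.0694] [ 0.57301205 -0.39052653  0.06000255] [ 0.59785012 -0.36586821  0.07189394]
shoulder 1536 [ 0.58566244 -0.37862344  0.03434018] [0.0493479  0.04945158 0.00847795]
knob px ray z=.07 [ 0.58586508 -0.37724803  0.069     ]
bar c [0.59040762 0.00238097 0.017     ] 14.322573956360845
target [ 0.62133021 -0.11873382  0.017     ]
```

Request:
{"method": "step_arm", "body": {
  "steps": [
    {"xyz": [0, 0, 0.6], "turn": [0, 0, 0], "gripper": 0.41},
    {"xyz": [0, 0, 0.6], "turn": [0, 0, 0], "gripper": 0.41},
    {"xyz": [0, 0, 0.6], "turn": [0, 0, 0], "gripper": 0.41},
    {"xyz": [0, 0, 0.5], "turn": [0, 0, 0], "gripper": 0.41},
    {"xyz": [0, 0, 0.3], "turn": [0, 0, 0], "gripper": 0.41},
    {"xyz": [0, 0, 0.17], "turn": [0, 0, 0], "gripper": 0.41},
    {"xyz": [0, 0, 0], "turn": [0, 0, 0], "gripper": 0.41},
    {"xyz": [0, 0, 0], "turn": [0, 0, 0], "gripper": 0.41}
  ]
}}

```text
time_s: 18.72
position: [0.5856, -0.3781, 0.0608]
tool_rot: [[0.966, 0.259, 0.001], [0.259, -0.966, -0.001], [0.001, 0.001, -1.0]]
ft_force: [-0.1, 0.1, 0.8]
grip_width: 0.0605
```

Request:
{"method": "step_arm", "body": {
  "squeeze": 45,
  "steps": [
    {"xyz": [0, 0, 0], "turn": [0, 0, 0], "gripper": -0.1},
    {"xyz": [0, 0, 0], "turn": [0, 0, 0], "gripper": -0.3},
    {"xyz": [0, 0, 0], "turn": [0, 0, 0], "gripper": -1},
    {"xyz": [0, 0, 0], "turn": [0, 0, 0], "gripper": -1},
    {"xyz": [0, 0, 0], "turn": [0, 0, 0], "gripper": -1},
    {"xyz": [0, 0, 0], "turn": [0, 0, 0], "gripper": -1},
    {"xyz": [0, 0, 0], "turn": [0, 0, 0], "gripper": -1},
    {"xyz": [0, 0, 0], "turn": [0, 0, 0], "gripper": -1}
  ]
}}

```text
time_s: 19.38
position: [0.5852, -0.3787, 0.061]
tool_rot: [[0.966, 0.259, 0.001], [0.259, -0.966, -0.001], [0.001, 0.001, -1.0]]
ft_force: [-2.2, -0.5, 6.0]
grip_width: 0.0247
```

Request:
{"method": "step_arm", "body": {
  "steps": [
    {"xyz": [0, 0, -0.1], "turn": [0, 0, 0], "gripper": -1},
    {"xyz": [0, 0, -0.3], "turn": [0, 0, 0], "gripper": -1},
    {"xyz": [0, 0, -0.5], "turn": [0, 0, 0], "gripper": -1},
    {"xyz": [0, 0, -0.5], "turn": [0, 0, 0], "gripper": -1},
    {"xyz": [0, 0, -0.4], "turn": [0, 0, 0], "gripper": -1},
    {"xyz": [0, 0, -0.2], "turn": [0, 0, 0], "gripper": -1},
    {"xyz": [0, 0, 0], "turn": [0, 0, 0], "gripper": -1},
    {"xyz": [0, 0, 0], "turn": [0, 0, 0], "gripper": -1}
  ]
}}

```text
time_s: 20.05
position: [0.5849, -0.378, 0.1393]
tool_rot: [[0.966, 0.259, -0.001], [0.259, -0.966, 0.001], [-0.0, -0.001, -1.0]]
ft_force: [-0.9, -1.5, -5.5]
grip_width: 0.025
```

```bash
python3 look.py w16 3
```

```text
F tool mean [-0.46 -0.33  5.85] std [0.4  0.42 0.18] 20.2 [ 0.58475344 -0.37788052  0.13825781] 0.02465623426372356 14.999128606571457
```

View pics/w16.png

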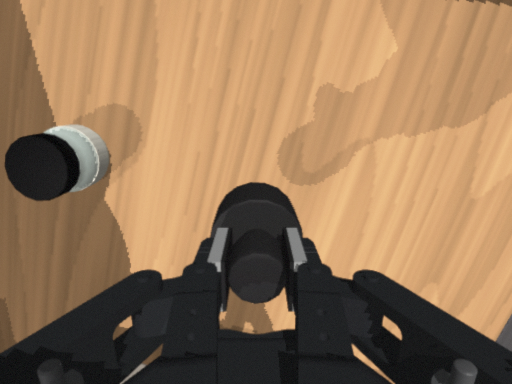

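The weight hangs upright between the pads, 5.9 N (about 0.6 kg), and the jar is undisturbed. I'll carry it over the bar.

Request:
{"method": "step_arm", "body": {
  "steps": [
    {"xyz": [0.1, -0.18, 0], "turn": [0, 0, 0], "gripper": -1},
    {"xyz": [0.19, -0.36, 0], "turn": [0, 0, 0], "gripper": -1},
    {"xyz": [0.19, -0.36, 0], "turn": [0, 0, 0], "gripper": -1},
    {"xyz": [0.19, -0.36, 0], "turn": [0, 0, 0], "gripper": -1},
    {"xyz": [0.19, -0.36, 0], "turn": [0, 0, 0], "gripper": -1},
    {"xyz": [0.19, -0.36, 0], "turn": [0, 0, 0], "gripper": -1},
    {"xyz": [0.19, -0.36, 0], "turn": [0, 0, 0], "gripper": -1},
    {"xyz": [0.19, -0.36, 0], "turn": [0, 0, 0], "gripper": -1},
    {"xyz": [0.19, -0.36, 0], "turn": [0, 0, 0], "gripper": -1},
    {"xyz": [0.19, -0.36, 0], "turn": [0, 0, 0], "gripper": -1},
    {"xyz": [0.1, -0.19, 0], "turn": [0, 0, 0], "gripper": -1},
    {"xyz": [0, 0, 0], "turn": [0, 0, 0], "gripper": -1},
    {"xyz": [0, 0, 0], "turn": [0, 0, 0], "gripper": -1},
    {"xyz": [0, 0, 0], "turn": [0, 0, 0], "gripper": -1}
  ]
}}

```text
time_s: 21.37
position: [0.6215, -0.2198, 0.1398]
tool_rot: [[0.966, 0.258, 0.0], [0.258, -0.966, -0.0], [-0.0, 0.0, -1.0]]
ft_force: [-0.7, -0.2, -5.0]
grip_width: 0.0244
```

```bash
python3 look.py w17 2
python3 - <<'E'
from h import *
f=np.load("pics/w17.npz");i={k:f[k] for k in("fx","fy","cx","cy","k1","extrinsics")};im=f["im"].astype(int)
th=np.radians(15);ex=np.array([np.cos(th),np.sin(th),0]);ey=np.array([-np.sin(th),np.cos(th),0])
T=np.array([.6213,-.1187,0])
for v in range(40,200,20):
    r=im[v].min(1);k=np.where(r>120)[0]
    if len(k): print(v,k.min(),k.max(),len(k),[np.round([(px2w(i,u,v,.017)-T)@ex*1e3,(px2w(i,u,v,.017)-T)@ey*1e3],1).tolist() for u in (k.min(),k.max())])
d=f["d"];P=np.array([px2w(i,u,v,d=d[v,u]) for v in range(150,310,2) for u in range(200,310,2) if d[v,u]>0])
for lo,hi in((.07,.095),(.095,.125),(.125,.16)):
    t=P[(P[:,2]>lo)&(P[:,2]<hi)];print(lo,len(t),t.mean(0) if len(t) else 0)
E
```

```text
F tool mean [-0.58  0.2   5.35] std [0.1  0.07 0.13] 21.4667 [ 0.62139177 -0.21995561  0.13977615] 0.024845760862710384 14.9351594715214
40 0 511 219 [[-220.5, 20.8], [168.5, 20.4]]
60 0 511 161 [[-223.1, 6.4], [171.0, 5.9]]
80 0 511 164 [[-225.9, -8.4], [173.7, -8.9]]
100 0 511 182 [[-228.9, -23.6], [176.7, -24.1]]
120 0 511 156 [[-232.1, -39.2], [179.8, -39.7]]
140 0 511 201 [[-235.5, -55.3], [183.2, -55.7]]
160 0 511 189 [[-239.1, -71.8], [186.8, -72.3]]
180 0 511 507 [[-243.1, -89.0], [190.6, -89.5]]
0.07 108 [ 0.61597529 -0.20132562  0.08826782]
0.095 784 [ 0.61792565 -0.20649188  0.11257897]
0.125 1478 [ 0.62070887 -0.21555227  0.14583919]
```

I slipped in the arithmetic: another 101 mm in y is needed.

Request:
{"method": "step_arm", "body": {
  "steps": [
    {"xyz": [0.05, -0.18, 0], "turn": [0, 0, 0], "gripper": -1},
    {"xyz": [0.09, -0.35, 0], "turn": [0, 0, 0], "gripper": -1},
    {"xyz": [0.1, -0.36, 0], "turn": [0, 0, 0], "gripper": -1},
    {"xyz": [0.1, -0.36, 0], "turn": [0, 0, 0], "gripper": -1},
    {"xyz": [0.1, -0.36, 0], "turn": [0, 0, 0], "gripper": -1},
    {"xyz": [0.1, -0.36, 0], "turn": [0, 0, 0], "gripper": -1},
    {"xyz": [0.08, -0.3, 0], "turn": [0, 0, 0], "gripper": -1},
    {"xyz": [0.03, -0.17, 0], "turn": [0, 0, 0], "gripper": -1},
    {"xyz": [0, 0, 0], "turn": [0, 0, 0], "gripper": -1},
    {"xyz": [0, 0, 0], "turn": [0, 0, 0], "gripper": -1},
    {"xyz": [0, 0, 0], "turn": [0, 0, 0], "gripper": -1}
  ]
}}

```text
time_s: 22.38
position: [0.6215, -0.1186, 0.1399]
tool_rot: [[0.966, 0.258, 0.0], [0.258, -0.966, -0.0], [0.0, 0.0, -1.0]]
ft_force: [-1.0, -0.5, -5.3]
grip_width: 0.0245
```

```bash
python3 look.py w18 2
python3 - <<'E'
from h import *
f=np.load("pics/w18.npz");i={k:f[k] for k in("fx","fy","cx","cy","k1","extrinsics")};im=f["im"].astype(int)
th=np.radians(15);ex=np.array([np.cos(th),np.sin(th),0]);ey=np.array([-np.sin(th),np.cos(th),0])
T=np.array([.6213,-.1187,0])
for v in range(20,220,20):
    r=im[v].min(1);k=np.where(r>90)[0];k=k[(k>120)&(k<400)]
    if len(k): print(v,k.min(),k.max(),len(k),[np.round([(px2w(i,u,v,.017)-T)@ex*1e3,(px2w(i,u,v,.017)-T)@ey*1e3],1).tolist() for u in (k.min(),k.max())])
E
```

```text
F tool mean [0.22 0.32 5.11] std [0.03 0.54 0.52] 22.4833 [ 0.62143699 -0.11884061  0.13977833] 0.024562759859795624 14.942877266241803
20 216 299 54 [[-28.3, 127.5], [31.7, 127.5]]
40 216 299 54 [[-28.7, 113.9], [32.1, 113.8]]
60 217 390 56 [[-28.4, 100.0], [101.0, 100.8]]
80 217 297 52 [[-28.8, 85.7], [31.4, 85.7]]
100 217 296 51 [[-29.3, 71.1], [31.1, 71.1]]
120 218 295 61 [[-29.0, 56.1], [30.8, 56.0]]
140 218 295 78 [[-29.5, 40.6], [31.2, 40.5]]
160 219 381 117 [[-29.2, 24.6], [101.4, 24.7]]
180 219 399 117 [[-29.7, 8.1], [118.3, 8.1]]
200 219 399 13 [[-30.3, -9.0], [120.5, -9.2]]
```

The bar edges lie at -29.5 and +31 mm around the target, so the weight is centred on the bar. I'll lower it.

Request:
{"method": "step_arm", "body": {
  "steps": [
    {"xyz": [0, 0, 0.2], "turn": [0, 0, 0], "gripper": -1},
    {"xyz": [0, 0, 0.3], "turn": [0, 0, 0], "gripper": -1},
    {"xyz": [0, 0, 0.3], "turn": [0, 0, 0], "gripper": -1},
    {"xyz": [0, 0, 0.3], "turn": [0, 0, 0], "gripper": -1},
    {"xyz": [0, 0, 0.2], "turn": [0, 0, 0], "gripper": -1},
    {"xyz": [0, 0, 0.1], "turn": [0, 0, 0], "gripper": -1},
    {"xyz": [0, 0, 0.05], "turn": [0, 0, 0], "gripper": -1},
    {"xyz": [0, 0, 0], "turn": [0, 0, 0], "gripper": -1},
    {"xyz": [0, 0, 0], "turn": [0, 0, 0], "gripper": -1}
  ]
}}

```text
time_s: 23.23
position: [0.6217, -0.1182, 0.0823]
tool_rot: [[0.966, 0.259, 0.001], [0.259, -0.966, -0.0], [0.001, 0.001, -1.0]]
ft_force: [0.2, 0.1, -5.5]
grip_width: 0.0248
```

Request:
{"method": "step_arm", "body": {
  "steps": [
    {"xyz": [0, 0, 0.01], "turn": [0, 0, 0], "gripper": -1},
    {"xyz": [0, 0, 0.01], "turn": [0, 0, 0], "gripper": -1},
    {"xyz": [0, 0, 0.01], "turn": [0, 0, 0], "gripper": -1},
    {"xyz": [0, 0, 0.01], "turn": [0, 0, 0], "gripper": -1}
  ]
}}

```text
time_s: 23.57
position: [0.6215, -0.118, 0.0804]
tool_rot: [[0.966, 0.259, 0.0], [0.259, -0.966, -0.0], [0.0, 0.0, -1.0]]
ft_force: [0.7, -0.7, -5.5]
grip_width: 0.0245
```

```bash
python3 look.py w19 3
```

```text
F tool mean [0.03 0.08 5.04] std [0.36 0.36 0.19] 23.7167 [ 0.62143337 -0.11801338  0.08028755] 0.024536842789050602 15.001995045256885
```

Request:
{"method": "step_arm", "body": {
  "steps": [
    {"xyz": [0, 0, 0.01], "turn": [0, 0, 0], "gripper": -1},
    {"xyz": [0, 0, 0.01], "turn": [0, 0, 0], "gripper": -1},
    {"xyz": [0, 0, 0.01], "turn": [0, 0, 0], "gripper": -1},
    {"xyz": [0, 0, 0], "turn": [0, 0, 0], "gripper": -1}
  ]
}}

```text
time_s: 24.05
position: [0.6214, -0.118, 0.0789]
tool_rot: [[0.966, 0.259, -0.0], [0.259, -0.966, 0.0], [-0.0, -0.0, -1.0]]
ft_force: [0.6, 1.8, -5.2]
grip_width: 0.0246
```

Request:
{"method": "step_arm", "body": {
  "steps": [
    {"xyz": [0, 0, 0.01], "turn": [0, 0, 0], "gripper": -1},
    {"xyz": [0, 0, 0.01], "turn": [0, 0, 0], "gripper": -1},
    {"xyz": [0, 0, 0], "turn": [0, 0, 0], "gripper": -1}
  ]
}}

```text
time_s: 24.3
position: [0.6214, -0.118, 0.0781]
tool_rot: [[0.966, 0.259, -0.0], [0.259, -0.966, 0.0], [-0.0, -0.0, -1.0]]
ft_force: [-0.7, 0.4, -5.8]
grip_width: 0.0251
```

```bash
python3 look.py w20 2
```

```text
F tool mean [ 0.08 -0.11  4.93] std [0.27 0.28 0.23] 24.4 [ 0.6214145  -0.11801234  0.07823885] 0.024526131833715117 14.998289380213604
```

Request:
{"method": "step_arm", "body": {
  "steps": [
    {"xyz": [0, 0, 0.01], "turn": [0, 0, 0], "gripper": -1},
    {"xyz": [0, 0, 0], "turn": [0, 0, 0], "gripper": -1}
  ]
}}

```text
time_s: 24.57
position: [0.6215, -0.1181, 0.0781]
tool_rot: [[0.966, 0.259, 0.0], [0.259, -0.966, -0.0], [0.0, 0.0, -1.0]]
ft_force: [-0.8, -0.1, -3.2]
grip_width: 0.0247
```

Request:
{"method": "step_arm", "body": {
  "steps": [
    {"xyz": [0, 0, 0.01], "turn": [0, 0, 0], "gripper": -1},
    {"xyz": [0, 0, 0], "turn": [0, 0, 0], "gripper": -1}
  ]
}}

```text
time_s: 24.73
position: [0.6215, -0.1181, 0.0781]
tool_rot: [[0.966, 0.259, 0.001], [0.259, -0.966, -0.0], [0.0, 0.001, -1.0]]
ft_force: [-2.5, 0.5, 1.5]
grip_width: 0.0245
```

```bash
python3 look.py w21 2
```

```text
F tool mean [-2.55 -1.19 -1.98] std [0.3  0.21 0.24] 24.8333 [ 0.62152432 -0.11811571  0.07799892] 0.024754662601029365 15.000613495675388
```

The weight stands on the bar (the force flipped from 5 N of hang to about 2 N of press). I'll relieve it, open and lift away.

Request:
{"method": "step_arm", "body": {
  "steps": [
    {"xyz": [0, 0, -0.006], "turn": [0, 0, 0], "gripper": -1},
    {"xyz": [0, 0, 0], "turn": [0, 0, 0], "gripper": -0.36},
    {"xyz": [0, 0, 0], "turn": [0, 0, 0], "gripper": -0.3},
    {"xyz": [0, 0, 0], "turn": [0, 0, 0], "gripper": -0.2},
    {"xyz": [0, 0, 0], "turn": [0, 0, 0], "gripper": 0.1},
    {"xyz": [0, 0, 0], "turn": [0, 0, 0], "gripper": 0.4},
    {"xyz": [0, 0, 0], "turn": [0, 0, 0], "gripper": 0.4},
    {"xyz": [0, 0, 0], "turn": [0, 0, 0], "gripper": 0.4},
    {"xyz": [0, 0, 0], "turn": [0, 0, 0], "gripper": 0.4}
  ]
}}

```text
time_s: 25.58
position: [0.6214, -0.118, 0.0777]
tool_rot: [[0.966, 0.259, 0.0], [0.259, -0.966, -0.0], [0.0, 0.0, -1.0]]
ft_force: [0.5, 0.1, -0.6]
grip_width: 0.0598
```

Request:
{"method": "step_arm", "body": {
  "steps": [
    {"xyz": [0, 0, -0.2], "turn": [0, 0, 0], "gripper": 0.4},
    {"xyz": [0, 0, -0.4], "turn": [0, 0, 0], "gripper": 0.4},
    {"xyz": [0, 0, -0.7], "turn": [0, 0, 0], "gripper": 0.4},
    {"xyz": [0, 0, -0.8], "turn": [0, 0, 0], "gripper": 0.4},
    {"xyz": [0, 0, -0.8], "turn": [0, 0, 0], "gripper": 0.4},
    {"xyz": [0, 0.8, 0], "turn": [0, 0, 0], "gripper": 0.4},
    {"xyz": [0, 0.9, 0], "turn": [0, 0, 0], "gripper": 0.4},
    {"xyz": [0, 0.9, 0], "turn": [0, 0, 0], "gripper": 0.4},
    {"xyz": [0, 0.9, 0], "turn": [0, 0, 0], "gripper": 0.4},
    {"xyz": [0, 0.9, 0], "turn": [0, 0, 0], "gripper": 0.4},
    {"xyz": [0, 0.8, 0], "turn": [0, 0, 0], "gripper": 0.4},
    {"xyz": [0, 0.4, 0], "turn": [0, 0, 0], "gripper": 0.4},
    {"xyz": [0, 0, 0], "turn": [0, 0, 0], "gripper": 0.4},
    {"xyz": [0, 0, 0], "turn": [0, 0, 0], "gripper": 0.4}
  ]
}}

```text
time_s: 26.75
position: [0.6792, -0.3349, 0.1935]
tool_rot: [[0.966, 0.258, -0.0], [0.258, -0.966, 0.0], [-0.0, -0.0, -1.0]]
ft_force: [0.2, 0.7, -0.3]
grip_width: 0.0598
```

Run:
```python
from rig import cams
from h import *
im,d=cams.get_image("top");i=cams.camera_info("top")
np.savez("pics/top3.npz",im=im,d=d,**{k:np.array(v) for k,v in i.items()})
c=cv2.resize(im[130:255,160:355,::-1],None,fx=4,fy=4,interpolation=cv2.INTER_CUBIC)
cv2.imwrite("pics/c6.png",cv2.convertScaleAbs(c,alpha=1.5,beta=20))
```

```text
(no output)
```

View pics/c6.png

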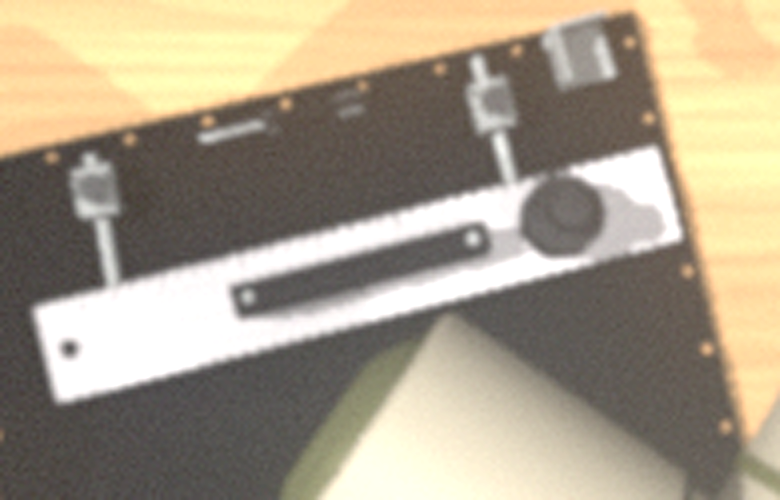

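The weight stands upright on the bar at (563,216), clear of the rail. The edge meets both tips, at (114,285) and (513,184). Corner and scriber are where they were, so I'll hand in.

Run:
```python
from rig import order,env
s=env.observe();print(s["time_s"],s["qvel"].round(2))
order.close_job()
```

```text
26.8 [ 1.08 -1.01  0.79 -0.1  -0.15 -0.03]
the job is handed in; nothing more can be done
```

I pushed the straightedge up to both rod ends, stood the weight on the bar beside the grip, and handed the job in at 26.8 s. No verdict was reported.

- **Bearing on the rods:** With one jaw pad behind the rail, the left rod met first and the bar then swung onto the right. I held a total push of about 8.6 N for roughly 0.8 s. After panel friction (about 3 N while sliding) I estimate 2 to 3 N on each rod. The tool moved less than 0.1 mm during that hold, so I saw no sign of a rod slipping.
- **Weight:** I picked it up by the knob and lowered it until the wrist load changed from 5 N hanging to about 2 N pressing. It stands about 122 mm right of the bar's centre, close to the centre line, and is let go with the gripper clear.
- **Last picture:** The graduated edge meets both rod tips to within about 1 pixel (2.5 mm per camera pixel), which is coarser than the 1.8 mm limit. The weight is upright, and the corner and scriber are where they were. That picture did not cover the jar, tin and beaker. The jar was unmoved when last seen, and I never went near the other two.

Two things I could not measure directly are the force on each rod and the exact gap at each tip. I also got one sideways carry with the weight 100 mm short through an arithmetic slip and corrected it in the air. Nothing was touched.

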